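# Post the maple brick under the sorter's spring door

### The job

Post the maple brick that lies in the birch channel into the yellow shape sorter: press the thumb bar beside the channel down with one fingertip so that the spring-closed swing door rises, keep it up like that, and with the other fingertip push the brick in under the door until it drops inside. Only slide the brick, never pick it up or knock it off the channel; then let the bar go so that the door shuts behind it, and leave all the other toys where they stand.

Things in the scene. Friction and masses are not known exactly. Their poses are not given: they have to be found in the camera images.
- sorter: shape sorter, a box of clear yellow 4 mm acrylic, fixed. Origin on the board, under the outer face of the front panel, mid doorway; x points into the box (the way to push the brick), y to the left as seen from the channel, z up. Box: x 0 to 130, y -85 to 85, lid top at z 105 mm. All mm below are in this frame; the channel is x -122 to 0 and only the thumb bar and small toys stand beside it.
- doorway (a point): point on the front panel's outer face at the channel floor's height, mid doorway, (0, 0, 50) mm in the sorter's frame, axes as the sorter's. The doorway is 36 mm wide (y -18 to 18), its top edge at z 77. From x -12 on the channel floor slopes down into the box at 42 degrees, ending at x 4, z 36; the floor inside is at z 6. So the brick tips and slides in once its middle is well past x -12 mm.
- channel_end (a point): middle of the open near end of the birch channel, on its floor, (-122, 0, 50) mm in the sorter's frame. Channel: level floor at z 50 from x -122 to -12, outer width 46, 34 mm clear between two low rims 6 mm high (tops at z 56). A finger may stand behind the brick in the channel or just beyond this end.
- door_pivot (a point): the screw that the swing door and its thumb bar turn on about the sorter's x axis, at (-3.5, 38, 60) mm in the sorter's frame. The door, a 3 mm plate flat against the outside of the front panel (x -5 to -2), turns in its own plane: shut it fills the doorway and cannot be pushed in; held up its top is at z 116, and an upright finger in the channel meets it at x -5.
- bar_mid (a point): middle of the thumb bar: a maple rod 13 mm thick, 64 mm long, parallel to the channel (x -68 to -4 mm in the sorter's frame), left of the screw, 30 mm from the turning axis. Door shut, its axis is at y 59, z 81 mm (45 degrees above level seen from the screw); pressed fully down it has swung round to y 67, z 52 mm, its top at z 58.5.
- flap (a joint): swing of the door and thumb bar together, rad: 0 shut, 1.05 fully up with the bar pressed fully down (stop). The brick passes freely under the door from about 0.85. A spring shuts it: about 2 N on the bar to start, 5 N fully down; let go, it shuts by itself.
- brick: the maple brick to post, 38 x 28 x 18 mm, 10 to 20 g, lying flat in the channel, its long side along the channel. Origin at the centre of its underside, x along the 38 mm, z up.
- brick_center (a point): the middle of the brick
- arch: maple arch block on the board, to be left alone: 60 x 24 x 30 mm, origin at the centre of its underside
- disc: short maple cylinder on the board, to be left alone: 38 mm across, 20 mm high, origin at the centre of its underside
- doll: maple peg doll standing on the board, to be left alone: 28 mm across, 53 mm high, origin at the centre of its underside
- stacker: stacker of blue silicone rings, to be left alone: 100 mm across, 163 mm high, origin at the centre of its underside
- bowl: steel bowl of maple pegs, to be left alone: 156 mm across, 55 mm high, origin at the centre of its underside
- puzzle_end (a point): end of the green wooden cylinder puzzle on the birch turntable (210 mm across, up to 110 mm high with the puzzle), to be left alone; the point lies 85 mm from the turntable's axis, 67 mm above the board
Not all that is in view belongs to the job. What is shaped like the brick but orange is not meant.

How it is judged:
By the outcome, as a careful person would: the job done as asked, in the order asked, and still so for the second after the job is handed in, with the robot touching nothing.
It also fails if it takes over 51 s, if anything falls off the work surface, if the arm or the gripper's body presses on something with over 40 N, if the wrist force passes 120 N, or if a joint passes its speed limit or range.

### The arm

A 6-joint arm with a two-finger parallel gripper is mounted at the origin on the work surface. World frame = base frame: x ahead of the robot, y to its left, z up, the work surface at z = 0. Lengths are in mm, angles in degrees, forces in N, time in s.
With the tool pointing down it reaches from about 300 to 850 mm from the base axis. Payload 5.4 kg.
Tool frame: the origin (TCP) lies at the very end of the fingers, on their centre line; the grasp point (between the pads) lies 19 mm behind it (pinch_z is the z of the grasp point in the tool frame, in mm); z points along the fingers, y is the line along which they close (so a half turn about z gives the same grasp; the last joint's range is limited). The gripper opens to 85 mm and grips with 20 to 120 N. Pads are 22 mm wide; open, the fingers measure 114 mm over their backs; the gripper's body (76 mm by 85 mm) begins 54 mm behind the grasp point. The pads swing forward as they close: fully open they stand 13 mm farther back than shut.
Start: joints at [-81.652, 9.076, 91.501, -0, 79.423, -12.038], TCP at [200.271, -538.978, 231.299] pointing down, gripper open.
Joint ranges: [-166.64, 166.64], [-54.1, 131.32], [10.49, 154.53], [-73.88, 253.88], [9.74, 151.15], [-171.62, 171.62]. Speed limits (degrees/s): [147.25, 147.25, 180, 180, 180, 180].

### API

Orientations are given as a 3x3 rotation matrix whose columns are the frame's x, y, z axes.
In Python, from plant import state, get_image, hand_in, pinch_z gives the robot as it stands.
- The arm moves only by the shell command python3 -m pendant 'ROWS' [OPENING] [FORCE]. ROWS is JSON, a list of rows, each an object with "delta_pos": the shift along the tool's x, y, z in units of 25 mm (1.0 is 25 mm), a list of three; "angular": the turn, a rotation vector about the tool's x, y, z in units of 5 degrees (1.0 is 5 degrees), a list of three. A call has 1 to 12 rows; each row shifts and turns the commanded pose from where the row before left it, along the tool's axes as they then stand; what a row does not reach is not made up. A row lasts 1/12 s, in which the tool goes at most 41.7 mm and 7.16 degrees, less where a joint would pass 70% of its speed; a pose out of reach is approached as far as the arm can. A call is refused whole if a number of a shift passes 1 or a number of a turn 1, either way. A call with a gripper value outside its range is refused whole. OPENING is the closure, from -1 (fully open) to 1 (shut), set as the call begins (- or left out, the last holds). The fingers move at their own pace and stop on an object; FORCE is the grip in N (left out, the last holds). Time passes only in rows, so rows that do not move let the fingers close. It gives the time, the measured TCP pose, the force, the opening and the grip force at its end, in the units of the state.
- state(): the state, without advancing time (a new reading comes with each control period).
- get_image(name): name is "side" or "top"; returns a dict with "image" (420x560x3 uint8, blue, green, red), "K" (3x3 intrinsics, pixels), "cam_to_world" (4x4, takes a point from camera to world coordinates). Camera axes: x right, y up, looking along -z (the intrinsics and any distortion apply to the point x, -y, -z); pixel columns grow to the right and rows downward; lengths in mm; the calibration is good to about 2 mm. A picture is of the moment at which its call begins. There is no depth.
- hand_in(): hands the job in; it is judged then, once.
The state is a dict: "time": time; "qpos": joint angles; "joint_vel": joint speeds; "joint_efforts": joint torques, N m; "position": TCP position; "ee_rot": TCP orientation; "contact_force": force on the tool from outside, world axes, zero at the start; "moment": the same for the moment, N m; "grip_width": finger opening in mm; "grasp_force": force on a finger pad.
Only numpy, scipy, OpenCV 4.12 (cv2) and the standard library are available. Lean on these libraries where they do the work, as an engineer would, in place of code of your own. Each camera call takes 0.05 s, during which the arm holds its last target. There are 200 camera calls.

## Working session

There is one attempt and no reset: what is moved stays moved. The work goes in short steps, Python scripts to look and compute and a shell command to move; the robot and the scene stay as the last step left them, time stands still between calls to the robot, and variables do not carry over. Pictures are saved under pics/ and viewed, at most 10 in all, crops included, and the job is handed in when it is done.

```bash
mkdir -p pics; ls
python3 - <<'E'
from plant import state,get_image,pinch_z
import cv2,numpy as np
s=state();print(s['time'],s['position'],np.round(s['ee_rot'],3).tolist(),s['grip_width'],pinch_z)
for n in('side','top'):
    d=get_image(n);cv2.imwrite(f'pics/{n}0.png',d['image']);print(n,np.round(d['K'],1).tolist(),np.round(d['cam_to_world'],3).tolist(),[k for k in d])
E
```

```text
pics
0.0 [ 200.17152144 -538.37137058  230.29798184] [[0.937, 0.348, -0.0], [0.348, -0.937, 0.002], [0.0, -0.002, -1.0]] 85.58151779571223 -18.700000000000003
side [[499.2, 0.0, 277.9], [0.0, 499.2, 203.0], [0.0, 0.0, 1.0]] [[-0.884, 0.355, -0.306, 147.63], [-0.468, -0.647, 0.602, 847.538], [0.016, 0.675, 0.738, 1135.884], [0.0, 0.0, 0.0, 1.0]] ['image', 'K', 'cam_to_world']
top [[428.4, 0.0, 277.7], [0.0, 428.4, 208.3], [0.0, 0.0, 1.0]] [[-0.012, 0.994, -0.113, 472.692], [-1.0, -0.012, -0.002, -15.355], [-0.004, 0.113, 0.994, 1038.697], [0.0, 0.0, 0.0, 1.0]] ['image', 'K', 'cam_to_world']
```

View pics/side0.png

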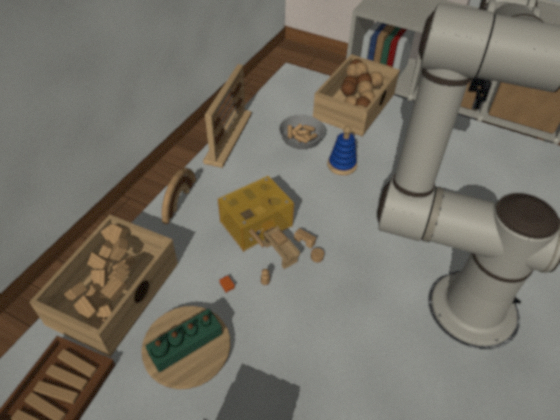

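View pics/top0.png

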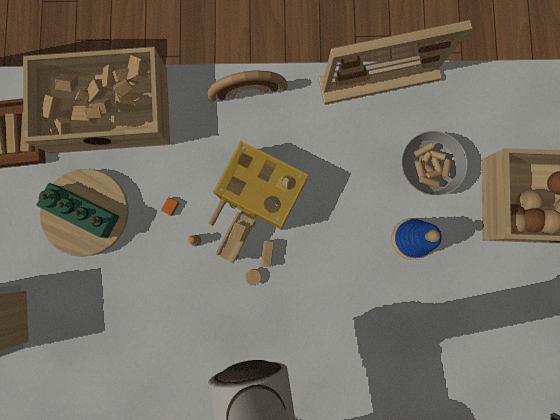

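Side: sorter at about (257,212), channel (285,245). Top: sorter (262,183), channel (237,237), bar (217,212), doll (194,240), arch (267,252), disc (253,276). I'll enlarge both.

Run:
```python
import cv2,numpy as np
t=cv2.imread('pics/top0.png')[190:290,180:290];s=cv2.imread('pics/side0.png')[170:300,205:335]
a=cv2.resize(t,None,fx=5,fy=5,interpolation=cv2.INTER_CUBIC)
b=cv2.resize(s,None,fx=4.5,fy=4.5,interpolation=cv2.INTER_CUBIC)
def grid(im,f,x0,y0):
    for u in range(0,int(im.shape[1]/f),10):
        cv2.putText(im,str(x0+u),(int(u*f),10),0,.35,(0,0,255),1);cv2.line(im,(int(u*f),12),(int(u*f),18),(0,0,255),1)
    for v in range(0,int(im.shape[0]/f),10):
        cv2.putText(im,str(y0+v),(0,int(v*f)+4),0,.35,(0,0,255),1)
a=np.clip(a*1.5,0,255).astype('uint8');b=np.clip(b*1.5,0,255).astype('uint8')
grid(a,5,180,190);grid(b,4.5,205,170)
cv2.imwrite('pics/topc.png',a);cv2.imwrite('pics/sidec.png',b)
```

```text
(no output)
```

View pics/topc.png

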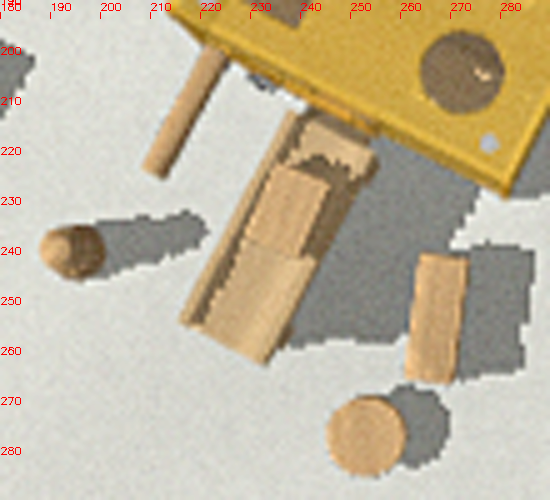

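View pics/sidec.png

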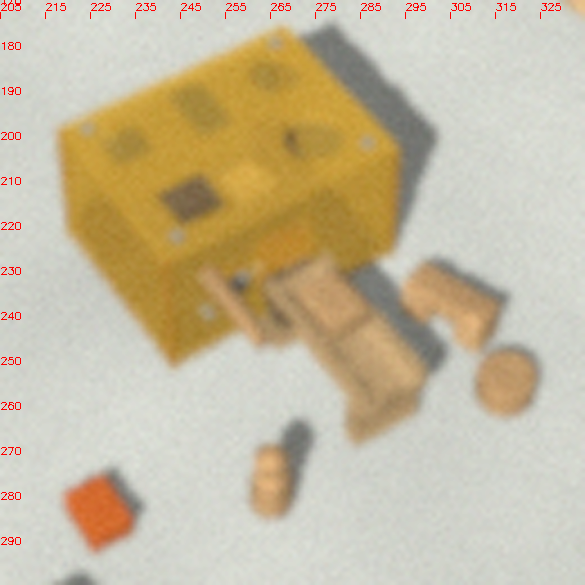

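```bash
cat > h.py <<'E'
import cv2,numpy as np
from plant import state,get_image
def ray(d,u,v,z):
    K,T=np.array(d['K']),np.array(d['cam_to_world'])
    r=np.linalg.inv(K)@[u,v,1];r=T[:3,:3]@[r[0],-r[1],-r[2]];o=T[:3,3]
    return o+r*(z-o[2])/r[2]
def proj(d,P):
    K,T=np.array(d['K']),np.array(d['cam_to_world'])
    c=(np.asarray(P)-T[:3,3])@T[:3,:3];c=c*[1,-1,-1];q=c@K.T
    return q[:,:2]/q[:,2:]
E
python3 - <<'E'
from h import *
from scipy.optimize import least_squares
D={n:get_image(n) for n in('top','side')}
for n,d in D.items():
    h=cv2.cvtColor(d['image'],cv2.COLOR_BGR2HSV);m=cv2.inRange(h,(20,140,80),(32,255,255))
    m=cv2.morphologyEx(m,cv2.MORPH_CLOSE,np.ones((5,5)))
    c=max(cv2.findContours(m,0,2)[0],key=cv2.contourArea);hl=cv2.convexHull(c)
    print(n,cv2.contourArea(c),cv2.approxPolyDP(hl,3,True)[:,0].tolist())
obs={'side':[((0,85,105),(241.3,226.9)),((0,-85,105),(293.5,202.9)),((130,85,105),(217.5,198.5)),((130,-85,105),(266.8,175.6)),((0,85,0),(243.5,251.2))],
'top':[((-122,23,56),(215.8,254)),((-122,-23,56),(232.6,262.4)),((0,-85,105),(281,229)),((130,-85,105),(308,180)),((130,85,105),(242,141)),((0,85,105),(214,193))]}
def f(p,full=True):
    c,s=np.cos(p[2]),np.sin(p[2]);R=np.array([[c,-s,0],[s,c,0],[0,0,1]]);r=[]
    for n in obs:
        P=np.array([o[0] for o in obs[n]])@R.T+[p[0],p[1],0];r.append(proj(D[n],P)-[o[1] for o in obs[n]])
    return np.concatenate(r).ravel()
r=least_squares(f,[500,50,-.5],loss='soft_l1');print(r.x,np.degrees(r.x[2]));print(f(r.x).reshape(-1,2).round(1).tolist())
np.save('pose.npy',r.x)
def S(w,p=r.x):
    c,s=np.cos(p[2]),np.sin(p[2]);q=w[:2]-p[:2];return np.round([c*q[0]+s*q[1],-s*q[0]+c*q[1],w[2]],1)
d=D['top'];cr=lambda x,y:(x/5-.4+180,y/5-.4+190)
for nm,z,pts in [('brick',68,[(282,165),(330,185),(250,238),(303,258)]),('chan',56,[(181,322),(292,113),(377,158),(265,364)]),('bar',81,[(210,50),(155,168)]),('arch',30,[(420,253),(468,258),(455,383),(405,377)]),('disc',20,[(366,436)]),('doll',53,[(58,248)]) ]:
    for q in pts: w=ray(d,*cr(*q),z);print(nm,w.round(1),S(w))
d=D['side'];cr=lambda x,y:(x/4.5-.4+205,y/4.5-.4+170)
for nm,z,pts in [('brick',68,[(283,283),(322,262),(373,315),(338,338)]),('bar',81,[(207,270),(260,335)])]:
    for q in pts: w=ray(d,*cr(*q),z);print('side',nm,w.round(1),S(w))
# two-view height of brick centre
E
```

```text
top 4527.0 [[240, 141], [307, 174], [281, 228], [214, 192]]
side 3065.0 [[269, 178], [292, 202], [291, 224], [244, 249], [221, 220], [219, 199]]
[ 5.76722301e+02  5.43803711e+01 -4.95922627e-01] -28.41427351551638
[[1.1, 0.3], [0.9, -1.0], [1.1, -1.1], [2.4, -1.0], [0.2, -0.3], [-1.5, 0.3], [-0.6, 1.4], [0.1, -1.4], [0.4, -4.4], [-1.2, -0.2], [-1.2, -1.3]]
brick [551.3  81.8  68. ] [-35.4  12.   68. ]
brick [542.  60.  68.] [-33.2 -11.6  68. ]
brick [518.4  96.3  68. ] [-71.3   9.1  68. ]
brick [509.1  72.3  68. ] [-68.1 -16.4  68. ]
chan [481.  129.2  56. ] [-119.8   20.3   56. ]
chan [576.3  78.4  56. ] [-11.8  20.9  56. ]
chan [555.   39.3  56. ] [-11.9 -23.6  56. ]
chan [461.6  90.8  56. ] [-118.6  -22.7   56. ]
bar [602.7 113.   81. ] [-5.  63.9 81. ]
bar [549.6 137.5  81. ] [-63.4  60.2  81. ]
arch [512.2  20.8  30. ] [-40.8 -60.3  30. ]
arch [509.6  -1.8  30. ] [-32.4 -81.4  30. ]
arch [451.4   4.9  30. ] [ -86.7 -103.1   30. ]
arch [454.5  28.2  30. ] [-95.1 -81.2  30. ]
disc [427.   47.2  20. ] [-128.3  -77.6   20. ]
doll [515.6 186.3  53. ] [-116.6   87.    53. ]
side brick [563.9  86.5  68. ] [-26.6  22.1  68. ]
side brick [550.8  60.4  68. ] [-25.7  -7.1  68. ]
side brick [504.2  82.2  68. ] [-77. -10.  68.]
side brick [514.6 107.8  68. ] [-80.1  17.5  68. ]
side bar [604.1 108.9  81. ] [-1.9 61.  81. ]
side bar [551.7 137.   81. ] [-61.3  60.8  81. ]
```

Top view crop: brick in channel about (238,232), bar (200–218 / 200–224), doll, arch and disc beside it. Side view agrees. Turning the tool first and setting the opening, while refitting the pose.

```bash
python3 -m pendant '[{"delta_pos":[0,0,0],"angular":[0,0,1]},{"delta_pos":[0,0,0],"angular":[0,0,1]},{"delta_pos":[0,0,0],"angular":[0,0,1]},{"delta_pos":[0,0,0],"angular":[0,0,1]},{"delta_pos":[0,0,0],"angular":[0,0,1]},{"delta_pos":[0,0,0],"angular":[0,0,1]},{"delta_pos":[0,0,0],"angular":[0,0,1]},{"delta_pos":[0,0,0],"angular":[0,0,1]},{"delta_pos":[0,0,0],"angular":[0,0,1]},{"delta_pos":[0,0,0],"angular":[0,0,1]},{"delta_pos":[0,0,0],"angular":[0,0,1]},{"delta_pos":[0,0,0],"angular":[0,0,1]}]' -0.32
cat > go.py <<'E'
from h import *
def R(a):
    c,s=np.cos(a),np.sin(a);return np.array([[c,-s,0],[s,c,0],[0,0,1]])
def plan(target,yaw_rel):
    """target: TCP in sorter frame; yaw_rel: tool-x yaw rel. to sorter x (deg); prints tool-axis units"""
    p=np.load('pose.npy');s=state();w=R(p[2])@np.array(target,float)+[p[0],p[1],0]
    Q=np.array(s['ee_rot']);yaw=np.degrees(np.arctan2(Q[1,0],Q[0,0]));dy=(np.degrees(p[2])+yaw_rel-yaw+180)%360-180
    cur=R(p[2]).T@(np.array(s['position'])-[p[0],p[1],0])
    print('t',round(s['time'],2),'sorter xyz',cur.round(1),'yaw_rel',round(yaw-np.degrees(p[2]),1),'gw',round(s['grip_width'],1),'F',np.round(s['contact_force'],1))
    print('units tool',(Q.T@(w-s['position'])/25).round(2),'turn units',round(-dy/5,2), 'sorter-x unit in tool',(Q.T@R(p[2])[:,0]).round(3),'z axis',Q[:,2].round(3))
E
python3 - <<'E'
from go import *
from scipy.optimize import least_squares
D={n:get_image(n) for n in('top','side')}
obs={'side':[((0,85,105),(241.3,226.9)),((0,-85,105),(293.5,202.9)),((130,85,105),(217.8,198.5)),((130,-85,105),(268,176.5)),((0,85,0),(243.7,250.5))],
'top':[((-122,23,56),(215.8,254)),((-122,-23,56),(232.6,262.4)),((0,-85,105),(281.5,228.5)),((130,-85,105),(307.8,174.3)),((130,85,105),(240.3,140.7)),((0,85,105),(213.6,192.3)),((-68,59,87.5),(211,223.5))]}
for use in (['top'],['side'],['top','side']):
    def f(p):
        return np.concatenate([(proj(D[n],np.array([o[0] for o in obs[n]])@R(p[2]).T+[p[0],p[1],0])-[o[1] for o in obs[n]]) for n in use]).ravel()
    r=least_squares(f,[576,54,-.5],loss='soft_l1');print(use,r.x,np.degrees(r.x[2]),f(r.x).reshape(-1,2).round(1).tolist())
np.save('pose.npy',r.x)
plan((-78.2,30,160),-17)
E
```

```text
time: 1.2
position: [200.2, -538.8, 231.0]
ee_rot: [[0.768, -0.641, -0.0], [-0.641, -0.768, 0.001], [-0.0, -0.0, -1.0]]
contact_force: [0.4, -0.3, 0.6]
grip_width: 56.3
grasp_force: 0.0
['top'] [ 5.77904548e+02  5.32684973e+01 -4.86175255e-01] -27.855790222296637 [[-0.6, 0.1], [0.4, 1.0], [0.3, -1.8], [0.8, 0.2], [0.3, -0.4], [-0.4, -0.8], [-0.8, 1.4]]
['side'] [ 5.77620260e+02  5.73621000e+01 -4.94045905e-01] -28.30674522195023 [[0.2, 1.0], [0.1, -0.5], [-0.0, -0.5], [0.3, -1.4], [-0.8, 1.1]]
['top', 'side'] [ 5.78151547e+02  5.39054173e+01 -4.85224408e-01] -27.801310701232442 [[-0.9, 0.0], [0.2, 0.9], [0.0, -2.0], [0.4, 0.0], [-0.1, -0.5], [-0.8, -0.8], [-1.0, 1.3], [0.9, 0.2], [0.3, -1.5], [0.2, -1.0], [0.3, -2.1], [-0.2, 0.3]]
t 1.3 sorter xyz [ -57.8 -700.5  231. ] yaw_rel -11.8 gw 56.4 F [0.5 0.5 0.1]
units tool [ -6.78 -28.43   2.85] turn units 1.04 sorter-x unit in tool [ 0.979 -0.205 -0.   ] z axis [-0.     0.001 -1.   ]
```

```bash
python3 -m pendant '[{"delta_pos":[-0.24,-1,0],"angular":[0,0,0]},{"delta_pos":[-0.24,-1,0],"angular":[0,0,0]},{"delta_pos":[-0.24,-1,0],"angular":[0,0,0]},{"delta_pos":[-0.24,-1,0],"angular":[0,0,0]},{"delta_pos":[-0.24,-1,0],"angular":[0,0,0]},{"delta_pos":[-0.24,-1,0],"angular":[0,0,0]},{"delta_pos":[-0.24,-1,0],"angular":[0,0,0]},{"delta_pos":[-0.24,-1,0],"angular":[0,0,0]},{"delta_pos":[-0.24,-1,0],"angular":[0,0,0]},{"delta_pos":[-0.24,-1,0],"angular":[0,0,0]},{"delta_pos":[-0.24,-1,0],"angular":[0,0,0]},{"delta_pos":[-0.24,-1,0],"angular":[0,0,0]}]' && python3 -m pendant '[{"delta_pos":[-0.24,-1,0],"angular":[0,0,0]},{"delta_pos":[-0.24,-1,0],"angular":[0,0,0]},{"delta_pos":[-0.24,-1,0],"angular":[0,0,0]},{"delta_pos":[-0.24,-1,0],"angular":[0,0,0]},{"delta_pos":[-0.24,-1,0],"angular":[0,0,0]},{"delta_pos":[-0.24,-1,0],"angular":[0,0,0]},{"delta_pos":[-0.24,-1,0],"angular":[0,0,0]},{"delta_pos":[-0.24,-1,0],"angular":[0,0,0]},{"delta_pos":[-0.24,-1,0],"angular":[0,0,0]},{"delta_pos":[-0.24,-1,0],"angular":[0,0,0]},{"delta_pos":[-0.24,-1,0],"angular":[0,0,0]},{"delta_pos":[-0.24,-1,0],"angular":[0,0,0]}]'; python3 -c "
from go import *
plan((-78.2,30,160),-17)"
```

```text
time: 2.3
position: [336.4, -260.7, 231.3]
ee_rot: [[0.772, -0.636, 0.0], [-0.636, -0.772, -0.0], [0.0, 0.0, -1.0]]
contact_force: [0.3, -0.0, 0.3]
grip_width: 56.2
grasp_force: 0.0
time: 3.3
position: [472.2, 16.4, 231.3]
ee_rot: [[0.772, -0.635, 0.0], [-0.635, -0.772, -0.0], [0.0, 0.0, -1.0]]
contact_force: [0.2, -0.5, -0.4]
grip_width: 56.2
grasp_force: 0.0
t 3.3 sorter xyz [-76.2 -82.6 231.3] yaw_rel -11.6 gw 56.2 F [ 0.2 -0.5 -0.4]
units tool [-0.99 -4.4   2.85] turn units 1.07 sorter-x unit in tool [ 0.979 -0.202  0.   ] z axis [ 0. -0. -1.]
```

Now over the place, down to z ≈ 110, and take one close look.

```bash
python3 -m pendant '[{"delta_pos":[-0.2,-0.88,0],"angular":[0,0,0]},{"delta_pos":[-0.2,-0.88,0],"angular":[0,0,0]},{"delta_pos":[-0.2,-0.88,0],"angular":[0,0,0]},{"delta_pos":[-0.2,-0.88,0],"angular":[0,0,0]},{"delta_pos":[-0.2,-0.88,0],"angular":[0,0,1]},{"delta_pos":[0,0,1],"angular":[0,0,0]},{"delta_pos":[0,0,1],"angular":[0,0,0]},{"delta_pos":[0,0,1],"angular":[0,0,0]},{"delta_pos":[0,0,1],"angular":[0,0,0]},{"delta_pos":[0,0,0.8],"angular":[0,0,0]},{"delta_pos":[0,0,0],"angular":[0,0,0]}]'
python3 - <<'E'
from go import *
plan((-78.2,30,110),-17)
a=get_image('top')['image'][170:290,170:290];b=get_image('side')['image'][165:285,215:335]
im=np.hstack([cv2.resize(x,(396,396),interpolation=cv2.INTER_CUBIC) for x in(a,b)])
cv2.imwrite('pics/close1.png',np.clip(im*1.5,0,255).astype('uint8'))
E
```

```text
time: 4.22
position: [519.1, 115.7, 106.5]
ee_rot: [[0.714, -0.701, -0.009], [-0.701, -0.714, 0.0], [-0.007, 0.006, -1.0]]
contact_force: [-1.2, 0.1, -1.4]
grip_width: 56.3
grasp_force: 0.0
t 4.22 sorter xyz [-81.1  27.2 106.5] yaw_rel -16.7 gw 56.3 F [-1.2  0.1 -1.4]
units tool [ 0.08 -0.14 -0.14] turn units 0.07 sorter-x unit in tool [ 0.958 -0.287 -0.008] z axis [-0.009  0.    -1.   ]
```

View pics/close1.png

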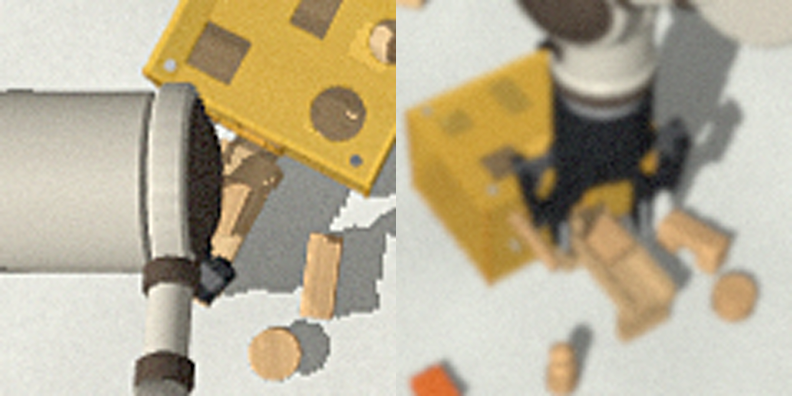

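The side half shows the two dark fingertips near px (262,239) and (289,230), with the bar and channel below them. Checking against predictions.

Run:
```python
from go import *
p=np.load('pose.npy');s=state();d=get_image('side');Q=np.array(s['ee_rot']);T=np.array(s['position'])
for o in(-35.4,35.4):
    for z in (0,-6,-12):
        P=T+Q@[0,o,z];print(o,z,(R(p[2]).T@(P-[p[0],p[1],0])).round(1),proj(d,[P]).round(1))
im=d['image'][190:255,235:310];h=cv2.resize(im,None,fx=10,fy=9,interpolation=cv2.INTER_CUBIC)
for P,c in((T+Q@[0,-35.4,0],(0,0,255)),(T+Q@[0,35.4,0],(0,255,0)),(T+Q@[0,-35.4,-8],(255,0,255))):
    q=proj(d,[P])[0]-[235,190];cv2.circle(h,(int(q[0]*10+5),int(q[1]*9+4)),4,c,-1)
cv2.imwrite('pics/close2.png',np.clip(h*1.8,0,255).astype('uint8'))
```

```text
-35.4 0 [-68.   62.6 111.1] [[263.  238.7]]
-35.4 -6 [-68.   62.6 117.1] [[263.  237.2]]
-35.4 -12 [-68.   62.6 123.1] [[263.  235.8]]
35.4 0 [-88.3  -5.2 111.2] [[288.8 232.6]]
35.4 -6 [-88.3  -5.2 117.2] [[288.8 231.1]]
35.4 -12 [-88.3  -5.2 123.2] [[288.9 229.7]]
```

View pics/close2.png

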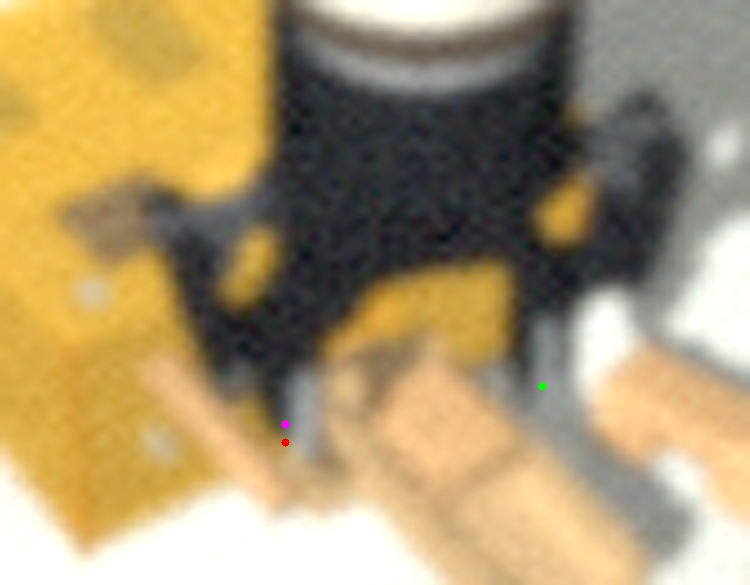

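Fingertips agree with the model (A over the bar's near end, B behind the brick). Descending.

```bash
python3 -m pendant '[{"delta_pos":[0,0.0,0.4],"angular":[0,0,0]},{"delta_pos":[0,-0.05,0.4],"angular":[0,0,0]},{"delta_pos":[0,0,0.3],"angular":[0,0,0]},{"delta_pos":[0,0,0.3],"angular":[0,0,0]},{"delta_pos":[0,0,0.2],"angular":[0,0,0]},{"delta_pos":[0,0,0],"angular":[0,0,0]},{"delta_pos":[0,0,0],"angular":[0,0,0]}]'; python3 -c "
from go import *
plan((-78.2,30,60),-17)"
```

```text
time: 4.95
position: [523.4, 116.3, 71.0]
ee_rot: [[0.712, -0.702, -0.001], [-0.702, -0.712, -0.001], [-0.0, 0.001, -1.0]]
contact_force: [-1.6, -1.1, 2.0]
grip_width: 56.4
grasp_force: 1.4
t 4.95 sorter xyz [-77.5  29.7  71. ] yaw_rel -16.8 gw 56.4 F [-1.6 -1.1  2. ]
units tool [-0.03 -0.    0.44] turn units 0.04 sorter-x unit in tool [ 0.957 -0.289 -0.001] z axis [-0.001 -0.001 -1.   ]
```

```bash
python3 -m pendant '[{"delta_pos":[0,0,0.2],"angular":[0,0,0]},{"delta_pos":[0,0,0.2],"angular":[0,0,0]},{"delta_pos":[0,0,0],"angular":[0,0,0]},{"delta_pos":[0,0,0],"angular":[0,0,0]}]'
python3 - <<'E'
from go import *
plan((-78.2,30,60),-17)
a=get_image('top')['image'][190:270,180:290];b=get_image('side')['image'][190:255,235:310]
im=np.vstack([cv2.resize(a,None,fx=3,fy=3,interpolation=cv2.INTER_CUBIC)[:,:330],cv2.resize(b,(330,286),interpolation=cv2.INTER_CUBIC)])
im=np.hstack([cv2.resize(a,(390,390),interpolation=2),cv2.resize(b,(410,390),interpolation=2)])
cv2.imwrite('pics/close3.png',np.clip(im*1.8,0,255).astype('uint8'))
E
```

```text
time: 5.28
position: [523.8, 116.5, 61.2]
ee_rot: [[0.712, -0.702, 0.0], [-0.702, -0.712, -0.0], [0.0, -0.0, -1.0]]
contact_force: [-0.7, -0.7, 2.7]
grip_width: 56.4
grasp_force: 1.8
t 5.28 sorter xyz [-77.3  30.   61.2] yaw_rel -16.8 gw 56.4 F [-0.7 -0.7  2.7]
units tool [-0.03  0.01  0.05] turn units 0.04 sorter-x unit in tool [ 0.957 -0.289  0.   ] z axis [ 0. -0. -1.]
```

View pics/close3.png

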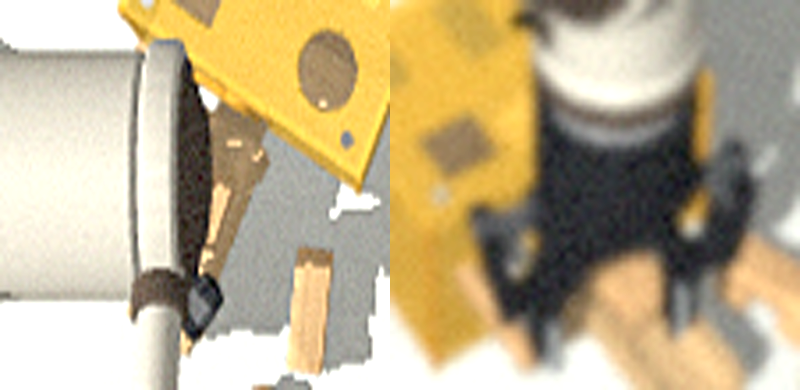

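```bash
for i in 1 2; do python3 -m pendant '[{"delta_pos":[0,0,0.1],"angular":[0,0,0]},{"delta_pos":[0,0,0],"angular":[0,0,0]},{"delta_pos":[0,0,0],"angular":[0,0,0]}]' | egrep 'posi|contact|grasp'; done
```

```text
position: [524.0, 116.8, 59.0]
contact_force: [-0.3, 0.4, 4.2]
grasp_force: 2.1
position: [524.0, 116.7, 56.5]
contact_force: [0.5, 0.3, 4.0]
grasp_force: 2.0
```

```bash
for i in 1; do python3 -m pendant '[{"delta_pos":[0,0,0.08],"angular":[0,0,0]},{"delta_pos":[0,0,0],"angular":[0,0,0]},{"delta_pos":[0,0,0],"angular":[0,0,0]}]' | egrep 'posi|contact|grasp'; done
python3 - <<'E'
from go import *
plan((-78.2,30,60),-17)
b=get_image('side')['image'][165:285,205:335]
im=cv2.resize(b,(650,600),interpolation=2)
cv2.imwrite('pics/close4.png',np.clip(im*1.8,0,255).astype('uint8'))
E
```

```text
position: [523.9, 116.6, 54.4]
contact_force: [-0.1, 0.8, 4.4]
grasp_force: 2.1
t 6.13 sorter xyz [-77.3  30.2  54.4] yaw_rel -16.8 gw 56.4 F [-0.1  0.8  4.4]
units tool [-0.03  0.02 -0.22] turn units 0.04 sorter-x unit in tool [ 0.957 -0.289  0.   ] z axis [ 0.  0. -1.]
```

View pics/close4.png

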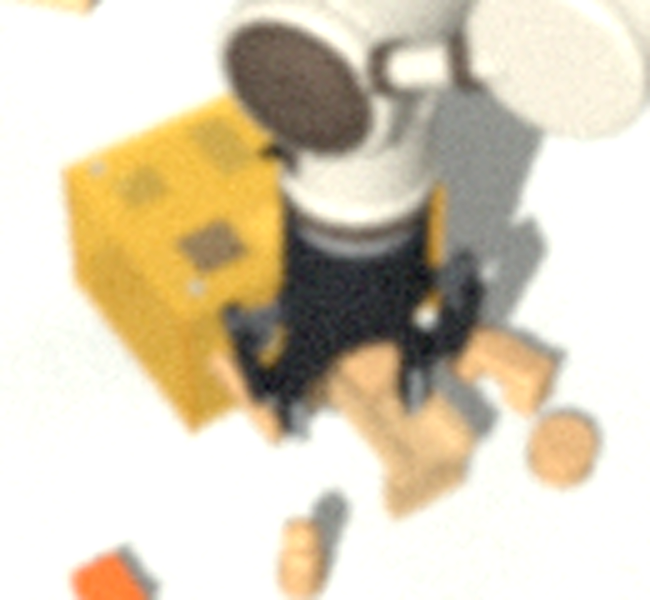

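```bash
python3 -m pendant '[{"delta_pos":[0,0,0.06],"angular":[0,0,0]},{"delta_pos":[0,0,0],"angular":[0,0,0]},{"delta_pos":[0,0,0],"angular":[0,0,0]}]' | egrep 'posi|contact|grasp';python3 - <<'E'
from go import *
p=np.load('pose.npy');d=get_image('side')
for th in(0,.7,.85,1.05):
    a=np.pi/4-th
    P=np.array([[x,38+30*np.cos(a),60+30*np.sin(a)] for x in(-68,-30)])@R(p[2]).T+[p[0],p[1],0]
    q=proj(d,P);print(th,q.round(1).tolist(),'crop',((q-[205,165])*5).round(0).tolist())
E
```

```text
position: [523.7, 116.5, 52.9]
contact_force: [0.6, -0.1, 4.8]
grasp_force: 2.1
0 [[264.2, 245.1], [256.5, 235.8]] crop [[296.0, 401.0], [257.0, 354.0]]
0.7 [[261.5, 250.8], [253.9, 241.5]] crop [[283.0, 429.0], [244.0, 382.0]]
0.85 [[261.5, 251.8], [253.9, 242.5]] crop [[283.0, 434.0], [245.0, 388.0]]
1.05 [[261.8, 253.0], [254.3, 243.7]] crop [[284.0, 440.0], [246.0, 393.0]]
```

```bash
python3 -m pendant '[{"delta_pos":[0.19,-0.058,0.02],"angular":[0,0,0]},{"delta_pos":[0.19,-0.058,0],"angular":[0,0,0]},{"delta_pos":[0.19,-0.058,0],"angular":[0,0,0]},{"delta_pos":[0.19,-0.058,0],"angular":[0,0,0]},{"delta_pos":[0,0,0],"angular":[0,0,0]}]' | egrep 'contact|grasp';python3 -m pendant '[{"delta_pos":[0.19,-0.058,0],"angular":[0,0,0]},{"delta_pos":[0.19,-0.058,0],"angular":[0,0,0]},{"delta_pos":[0.19,-0.058,0],"angular":[0,0,0]},{"delta_pos":[0,0,0],"angular":[0,0,0]}]' | egrep 'contact|grasp';python3 - <<'E'
from go import *
plan((-31,30,53),-17)
a=get_image('top')['image'][190:270,180:290];b=get_image('side')['image'][190:270,220:330]
im=np.hstack([cv2.resize(x,(400,300),interpolation=2) for x in (a,b)])
cv2.imwrite('pics/close5.png',np.clip(im*1.8,0,255).astype('uint8'))
E
```

```text
contact_force: [-5.2, -4.1, 4.6]
grasp_force: 3.8
contact_force: [-4.5, -3.6, 4.7]
grasp_force: 4.0
t 7.23 sorter xyz [-43.5  28.3  51.1] yaw_rel -16.8 gw 56.2 F [-4.5 -3.6  4.7]
units tool [ 0.46 -0.21 -0.08] turn units 0.04 sorter-x unit in tool [ 0.957 -0.289 -0.004] z axis [-0.005 -0.002 -1.   ]
```

View pics/close5.png

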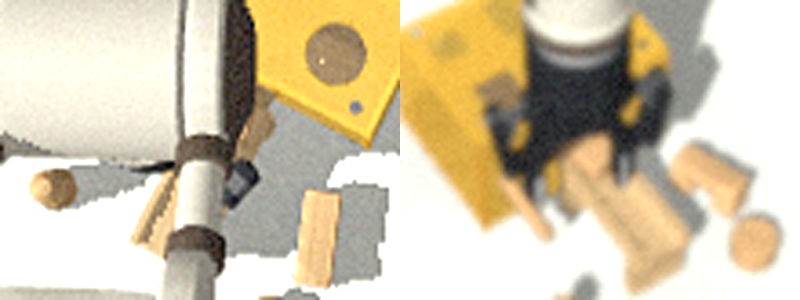

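The brick is being pushed and the bar stays down; a side force of about 5 N needs a check.

```bash
python3 -m pendant '[{"delta_pos":[0,0,0],"angular":[0,0,0]},{"delta_pos":[0,0,0],"angular":[0,0,0]},{"delta_pos":[0,0,0],"angular":[0,0,0]}]' >/dev/null;python3 - <<'E'
from go import *
plan((-31,30,51),-17);s=state();p=np.load('pose.npy')
print('F sorter',R(p[2]).T@s['contact_force'],'M sorter',R(p[2]).T@s['moment'])
E
python3 -m pendant '[{"delta_pos":[0.19,-0.058,-0.04],"angular":[0,0,0]},{"delta_pos":[0,0,0],"angular":[0,0,0]},{"delta_pos":[0,0,0],"angular":[0,0,0]}]' >/dev/null;python3 - <<'E'
from go import *
plan((-31,30,51),-17);s=state();p=np.load('pose.npy')
print('F sorter',R(p[2]).T@s['contact_force'],'M sorter',R(p[2]).T@s['moment'])
E
```

```text
t 7.58 sorter xyz [-43.6  28.3  51.3] yaw_rel -16.8 gw 56.3 F [-5.1 -4.8  4.8]
units tool [ 0.46 -0.21  0.01] turn units 0.04 sorter-x unit in tool [ 0.957 -0.289 -0.003] z axis [-0.005 -0.002 -1.   ]
F sorter [-2.32560437 -6.60677098  4.78996305] M sorter [-0.83178944  0.33411227  0.07453366]
t 7.83 sorter xyz [-38.7  28.3  52.1] yaw_rel -16.8 gw 56.3 F [-5.2 -3.8  4.4]
units tool [ 0.27 -0.15  0.04] turn units 0.04 sorter-x unit in tool [ 0.957 -0.289 -0.004] z axis [-0.005 -0.002 -1.   ]
F sorter [-2.79201654 -5.8158686   4.43969118] M sorter [-0.74316755  0.41661386  0.08056099]
```

```bash
python3 -m pendant '[{"delta_pos":[-0.03,-0.1,-0.07],"angular":[0,0,0]},{"delta_pos":[-0.03,-0.1,-0.04],"angular":[0,0,0]},{"delta_pos":[0,0,0],"angular":[0,0,0]},{"delta_pos":[0,0,0],"angular":[0,0,0]}]' >/dev/null;python3 - <<'E'
from go import *
plan((-31,32,51),-17);s=state();p=np.load('pose.npy')
print('F sorter',R(p[2]).T@s['contact_force'],'M sorter',R(p[2]).T@s['moment'])
E
```

```text
t 8.17 sorter xyz [-38.9  29.4  53.6] yaw_rel -16.8 gw 56.4 F [ -9.1 -18.3   2.4]
units tool [ 0.27 -0.19  0.1 ] turn units 0.05 sorter-x unit in tool [ 0.958 -0.288 -0.006] z axis [-0.011 -0.009 -1.   ]
F sorter [  0.51357589 -20.46307779   2.38247291] M sorter [-3.21555973 -0.07100528 -0.07223038]
```

```bash
python3 -m pendant '[{"delta_pos":[0.02,0.07,0.06],"angular":[0,0,0]},{"delta_pos":[0.02,0.07,0.06],"angular":[0,0,0]},{"delta_pos":[0,0,0.06],"angular":[0,0,0]},{"delta_pos":[0,0,0],"angular":[0,0,0]},{"delta_pos":[0,0,0],"angular":[0,0,0]}]' >/dev/null;python3 - <<'E'
from go import *
plan((-31,30,51),-17);s=state();p=np.load('pose.npy')
print('F sorter',R(p[2]).T@s['contact_force'],'M sorter',R(p[2]).T@s['moment'])
d=get_image('side');cv2.imwrite('pics/s6.png',d['image']);t=get_image('top');cv2.imwrite('pics/t6.png',t['image'])
# bar lower edge profile: print maple mask rows near bar end
h=cv2.cvtColor(d['image'],cv2.COLOR_BGR2HSV);o=cv2.imread('pics/side0.png')
h0=cv2.cvtColor(o,cv2.COLOR_BGR2HSV)
for nm,hh in(('start',h0),('now',h)):
    print(nm)
    m=cv2.inRange(hh,(5,60,60),(19,170,255))
    for v in range(228,258):print(v,''.join('#' if x else '.' for x in m[v,240:285]))
E
```

```text
t 8.58 sorter xyz [-38.7  28.9  50.3] yaw_rel -16.8 gw 56.1 F [-6.5 -8.4  6.2]
units tool [ 0.28 -0.13 -0.03] turn units 0.04 sorter-x unit in tool [ 0.957 -0.289 -0.004] z axis [-0.006 -0.003 -1.   ]
F sorter [ -1.819291   -10.43170093   6.20232421] M sorter [-1.35730693  0.34458597  0.08038125]
start
228 ......................##....############.....
229 .........#####...##...##...##############.#..
230 .........######..#.##.####################.##
231 ..........###########.#####################..
232 ..........########..#.#####################..
233 .........###########..######################.
234 ..........##########...######################
235 ...........########....######################
236 ...........#########....#####################
237 .............########...#####################
238 .............#########...####################
239 ...........##..#######..#####################
240 ..........#....#########.####################
241 ................#########.###################
242 .................############################
243 ...............#.#########.###############
[... 1507 characters left out ...]

244 ..........#######........####################
245 #..........#######.......####################
246 ##.........#######........###....############
247 ###.....#.....#####...............###########
248 .####.........######...............##########
249 .####..........######..............##########
250 ..####..........#####...............#########
251 ...#.............#####................#######
252 ..................####................#######
253 ...................##..................######
254 ........................................#####
255 ........................................#####
256 .........................................####
257 ..........................................###
```

```bash
python3 -m pendant '[{"delta_pos":[0,0.02,0.06],"angular":[0,0,0]},{"delta_pos":[0.19,-0.058,0],"angular":[0,0,0]},{"delta_pos":[0.1,-0.03,0],"angular":[0,0,0]},{"delta_pos":[0,0,0],"angular":[0,0,0]},{"delta_pos":[0,0,0],"angular":[0,0,0]}]' >/dev/null;cat > chk.py <<'E'
from go import *
plan((-27,30,51),-17);s=state();p=np.load('pose.npy')
print('F sorter',R(p[2]).T@s['contact_force'],'M sorter',R(p[2]).T@s['moment'])
d=get_image('side');m=cv2.inRange(cv2.cvtColor(d['image'],cv2.COLOR_BGR2HSV),(5,60,60),(19,170,255))
for v in range(224,256):print(v,''.join('#' if x else '.' for x in m[v,240:300]))
E
python3 chk.py
```

```text
t 9.1 sorter xyz [-34.5  28.1  48. ] yaw_rel -16.8 gw 56.1 F [-14.9  -3.8  10.8]
units tool [ 0.26 -0.16 -0.12] turn units 0.04 sorter-x unit in tool [ 0.957 -0.289 -0.011] z axis [-0.014 -0.002 -1.   ]
F sorter [-11.37800429 -10.28670182  10.84819022] M sorter [-1.59227041  1.84591542 -0.12813545]
224 ........##...#...............#######.............#.##.......
225 .........#..#..............#########...............##.......
226 ...........##............############.............##........
227 ....#......#............#############.......#...............
228 ....#.................###############........#.#............
229 .....................################......####...........##
230 ....................#.###############......#.............###
231 ....................#.###############...................####
232 ......................##############...................#####
233 ......#................##############......#...........#####
234 ...................#...##############.....###.........######
235 .........#.#......#.....##############...#####........######
236 .......######...
[... 579 characters left out ...]
.######........##############################.....
246 #...........######........###....#######################....
247 #............######...............#######################...
248 .##.#.........#####................#######################..
249 .####..........#####...............########################.
250 ..####..........#####...............#######################.
251 ...#.............#####...............#######################
252 .................#####................######################
253 ..................####.................#####################
254 .......................................####################.
255 ........................................#####.#############.
```

```bash
python3 -m pendant '[{"delta_pos":[0,0,-0.06],"angular":[0,0,0]},{"delta_pos":[-0.01,-0.03,-0.06],"angular":[0,0,0]},{"delta_pos":[0,0,0],"angular":[0,0,0]},{"delta_pos":[0,0,0],"angular":[0,0,0]}]' >/dev/null;python3 chk.py | head -3;  python3 -m pendant '[{"delta_pos":[0.12,-0.035,0],"angular":[0,0,0]},{"delta_pos":[0,0,0],"angular":[0,0,0]},{"delta_pos":[0,0,0],"angular":[0,0,0]}]' >/dev/null;python3 chk.py | head -3
```

```text
t 9.48 sorter xyz [-34.5  28.2  50.2] yaw_rel -16.8 gw 56.3 F [-12.5  -7.    4.9]
units tool [ 0.27 -0.16 -0.04] turn units 0.04 sorter-x unit in tool [ 0.957 -0.289 -0.011] z axis [-0.014 -0.002 -1.   ]
F sorter [ -7.81988923 -11.99096246   4.92149038] M sorter [-1.61357911  1.36229893 -0.10697662]
t 9.78 sorter xyz [-33.8  27.9  49.1] yaw_rel -16.8 gw 56.8 F [-17.9  -3.5   6.2]
units tool [ 0.23 -0.16 -0.08] turn units 0.03 sorter-x unit in tool [ 0.957 -0.289 -0.017] z axis [-0.019 -0.001 -1.   ]
F sorter [-14.22338878 -11.46820085   6.18561726] M sorter [-1.61380597  2.22326552 -0.31478614]
```

B meets a hard stop (the brick is jammed), and A sits on the bar's inner flank rather than its top. I'll back off, lift clear, and look again before a second press with a wider opening.

```bash
python3 -m pendant '[{"delta_pos":[-0.19,0.058,0],"angular":[0,0,0]},{"delta_pos":[-0.15,0.045,0],"angular":[0,0,0]},{"delta_pos":[0,0,-0.3],"angular":[0,0,0]},{"delta_pos":[0,0,-0.4],"angular":[0,0,0]},{"delta_pos":[0,0,-0.6],"angular":[0,0,0]},{"delta_pos":[0,0,-1],"angular":[0,0,0]},{"delta_pos":[-0.96,0.29,-0.3],"angular":[0,0,0]},{"delta_pos":[-0.96,0.29,0],"angular":[0,0,0]},{"delta_pos":[-0.96,0.29,0],"angular":[0,0,0]},{"delta_pos":[-0.96,0.29,0],"angular":[0,0,0]},{"delta_pos":[-0.96,0.29,0],"angular":[0,0,0]},{"delta_pos":[-0.96,0.29,0],"angular":[0,0,0]}]' -0.5
python3 - <<'E'
from go import *
plan((-70,33,110),-17)
D={n:get_image(n) for n in('top','side')}
for n in D: cv2.imwrite(f'pics/{n}7.png',D[n]['image'])
a=D['top']['image'][192:267,190:265];b=D['side']['image'][210:275,235:310]
A=cv2.resize(a,(400,400),interpolation=2);B=cv2.resize(b,None,fx=400/75,fy=400/75,interpolation=2)
B=cv2.copyMakeBorder(B,0,400-B.shape[0],0,0,0)
im=np.clip(np.hstack([A,B])*1.6,0,255).astype('uint8');cv2.imwrite('pics/close7.png',im)
E
```

```text
time: 10.83
position: [427.0, 169.7, 117.8]
ee_rot: [[0.712, -0.702, -0.0], [-0.702, -0.712, 0.0], [-0.0, 0.0, -1.0]]
contact_force: [0.6, 0.4, -0.1]
grip_width: 64.1
grasp_force: 0.0
t 10.83 sorter xyz [-187.7   32.   117.8] yaw_rel -16.8 gw 64.1 F [ 0.6  0.4 -0.1]
units tool [ 4.49 -1.4   0.31] turn units 0.04 sorter-x unit in tool [ 0.957 -0.289 -0.   ] z axis [-0.  0. -1.]
```

View pics/close7.png

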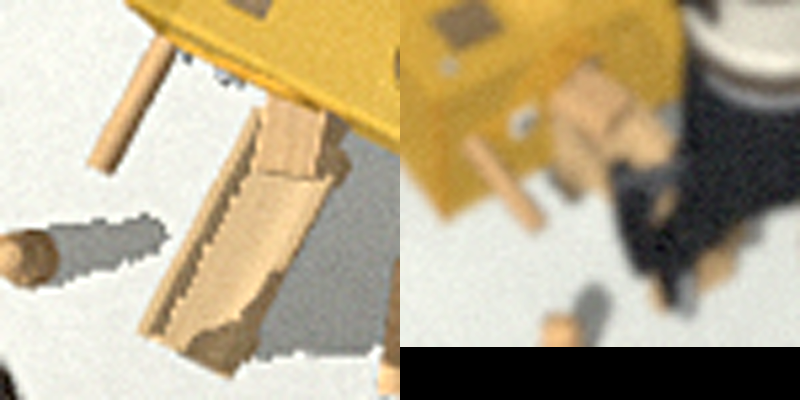

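Top panel: brick's rear top edge at about px (237,223)–(250,226), its front already under the door, which rests on it; bar near end at (209,222). I used all viewings; now numbers.

Run:
```python
from go import *
p=np.load('pose.npy');d=get_image('top')
S=lambda w:(R(p[2]).T@(w-[p[0],p[1],0])).round(1)
cr=lambda x,y:(190+x/5.333-.4,192+y/5.333-.4)
for nm,z,pts in [('brickback',68,[(255,168),(320,182)]),('brickside',68,[(270,97),(328,112)]),('rim',56,[(140,335),(235,375),(258,108),(350,165)]),('bar end (z?)',72,[(105,165),(90,160),(115,175)])]:
    for q in pts: print(nm,S(ray(d,*cr(*q),z)))
h=cv2.imread('pics/side7.png');m=cv2.inRange(cv2.cvtColor(h,cv2.COLOR_BGR2HSV),(5,60,60),(19,170,255))
for v in range(232,256):print(v,''.join('#' if x else '.' for x in m[v,240:285]))
```

```text
brickback [-36.3   8.8  68. ]
brickback [-28.9 -18.6  68. ]
brickside [-6.4 17.2 68. ]
brickside [-0.8 -7.8 68. ]
rim [-121.8   20.7   56. ]
rim [-118.3  -23.4   56. ]
rim [-12.3  21.2  56. ]
rim [-16.1 -25.6  56. ]
bar end (z?) [-64.3  65.6  72. ]
bar end (z?) [-65.3  72.3  72. ]
bar end (z?) [-66.1  59.8  72. ]
232 ..............###...#.######################.
233 ..............##.......#####################.
234 ..............###..#...######################
235 .......####.....###....######################
236 .......#####...........######################
237 ......#######...........#####################
238 ......#######..........#.####################
239 .......#######.........######################
240 ........#######........######################
241 .........#######.#..#.#############...#####..
242 ..........######...#....###########..........
243 ..........#########.....###########..........
244 ...........#######.......##########..........
245 ............######........####.####..........
246 ##.........#.######.......##.....##.........#
247 ###.......#...######.......................##
248 .##............#####.......................##
249 ..###...........#####......................##
250 ..###............#####.....................#.
251 ...#..............####.......................
252 ...................##........................
253 .............................................
254 .............................................
255 .............................................
```

The brick has yawed about 15° and jammed. I'll square it by gently closing the fingers on its sides above the rims, drag it back along the floor, and repeat the push in better alignment.

```bash
python3 -m pendant '[{"delta_pos":[0,0,0],"angular":[0,0,-0.84]},{"delta_pos":[0,0,0],"angular":[0,0,-0.84]},{"delta_pos":[0,0,0],"angular":[0,0,-0.84]},{"delta_pos":[0,0,0],"angular":[0,0,-0.84]},{"delta_pos":[0,0,0],"angular":[0,0,0]},{"delta_pos":[0,0,0],"angular":[0,0,0]}]' -0.13 >/dev/null; python3 -c "
from go import *
plan((-25,-1,100),0)"
```

```text
t 11.48 sorter xyz [-185.5   32.1  118.2] yaw_rel -0.2 gw 48.5 F [ 1.1  0.1 -0.1]
units tool [6.42 1.31 0.73] turn units -0.03 sorter-x unit in tool [ 1.    -0.003  0.001] z axis [ 0.001 -0.    -1.   ]
```

```bash
python3 -m pendant '[{"delta_pos":[0.9,0.19,0],"angular":[0,0,0]},{"delta_pos":[0.92,0.19,0],"angular":[0,0,0]},{"delta_pos":[0.92,0.19,0],"angular":[0,0,0]},{"delta_pos":[0.92,0.19,0],"angular":[0,0,0]},{"delta_pos":[0.92,0.19,0],"angular":[0,0,0]},{"delta_pos":[0.92,0.19,0],"angular":[0,0,0]},{"delta_pos":[0.92,0.17,0],"angular":[0,0,0]},{"delta_pos":[0,0,0.9],"angular":[0,0,0]},{"delta_pos":[0,0,0.6],"angular":[0,0,0]},{"delta_pos":[0,0,0],"angular":[0,0,0]},{"delta_pos":[0,0,0],"angular":[0,0,0]}]' >/dev/null; python3 -c "
from go import *
plan((-25,-1,58.5),0)"
```

```text
t 12.4 sorter xyz [-26.5  -1.2  79.7] yaw_rel -0.1 gw 48.2 F [0.2 0.5 1.1]
units tool [ 0.06 -0.01  0.85] turn units -0.02 sorter-x unit in tool [ 1.    -0.002 -0.002] z axis [-0.002  0.    -1.   ]
```

```bash
python3 -m pendant '[{"delta_pos":[0,0,0.4],"angular":[0,0,0]},{"delta_pos":[0,0,0.3],"angular":[0,0,0]},{"delta_pos":[0,0,0.12],"angular":[0,0,0]},{"delta_pos":[0,0,0],"angular":[0,0,0]},{"delta_pos":[0,0,0],"angular":[0,0,0]}]' >/dev/null; python3 -c "
from go import *
plan((-25,-1,58.5),0)"; python3 -m pendant '[{"delta_pos":[0,0,0],"angular":[0,0,0]},{"delta_pos":[0,0,0],"angular":[0,0,0]},{"delta_pos":[0,0,0],"angular":[0,0,0]},{"delta_pos":[0,0,0],"angular":[0,0,0]},{"delta_pos":[0,0,0],"angular":[0,0,0]},{"delta_pos":[0,0,0],"angular":[0,0,0]}]' 0.45 20
```

```text
t 12.82 sorter xyz [-26.2  -0.7  60.1] yaw_rel -0.0 gw 48.1 F [ 0.  -0.1 -0.5]
units tool [0.05 0.01 0.06] turn units -0.0 sorter-x unit in tool [ 1. -0. -0.] z axis [-0. -0. -1.]
time: 13.32
position: [555.9, 66.3, 61.2]
ee_rot: [[0.884, -0.467, 0.003], [-0.467, -0.884, 0.001], [0.002, -0.003, -1.0]]
contact_force: [1.8, 5.9, 3.3]
grip_width: 29.8
grasp_force: 18.2
```

```bash
python3 -m pendant '[{"delta_pos":[-0.2,0,0],"angular":[0,0,0]},{"delta_pos":[-0.2,0,0],"angular":[0,0,0]},{"delta_pos":[-0.2,0,0],"angular":[0,0,0]},{"delta_pos":[-0.2,0,0],"angular":[0,0,0]},{"delta_pos":[-0.2,0,0],"angular":[0,0,0]},{"delta_pos":[-0.2,0,0],"angular":[0,0,0]},{"delta_pos":[-0.2,0,0],"angular":[0,0,0]},{"delta_pos":[0,0,0],"angular":[0,0,0]},{"delta_pos":[0,0,0],"angular":[0,0,0]}]'
python3 - <<'E'
from go import *
plan((-60,-1,60),0)
h=get_image('side')['image'];m=cv2.inRange(cv2.cvtColor(h,cv2.COLOR_BGR2HSV),(5,60,60),(19,170,255))
for v in range(228,256):print(v,''.join('#' if x else '.' for x in m[v,240:285]))
E
```

```text
time: 14.07
position: [523.7, 82.1, 60.8]
ee_rot: [[0.885, -0.466, 0.001], [-0.466, -0.885, 0.0], [0.0, -0.0, -1.0]]
contact_force: [0.9, 1.5, 7.7]
grip_width: 27.4
grasp_force: 20.8
t 14.07 sorter xyz [-61.3  -0.5  60.8] yaw_rel 0.0 gw 27.4 F [0.9 1.5 7.7]
units tool [0.05 0.02 0.03] turn units 0.0 sorter-x unit in tool [1. 0. 0.] z axis [ 0.001  0.    -1.   ]
228 ..........##.........#.......##..............
229 .........#####...##....#.....................
230 .........######.#####.##.................###.
231 .........#######.#.#...##................##..
232 ..........#######..#..#####.............####.
233 .........###########...#####............#####
234 ..........########......#####...........#####
235 ...........########.....#####...........#####
236 ............########.....#####..........#####
237 .............#######....#######.........#####
238 ............########....########........#####
239 ..............#########.#########.......#####
240 ...........#...############.####.#......#####
241 ...........##...###################.....#####
242 ................####################...######
243 ................####################..#######
244 ...................##########################
245 #.............#......########################
246 ##.........#..........##..##.....############
247 ##......##........................###########
248 .###...............................##########
249 .###.#.............................##########
250 ..####..............................#########
251 ...#.................................########
252 ......................................#######
253 .......................................######
254 ........................................#####
255 ........................................#####
```

Brick is squared and back in the channel, door shut. Bringing it forward a little along the floor (so a square-on push works), then releasing and lifting.

```bash
python3 -m pendant '[{"delta_pos":[0.15,0,0],"angular":[0,0,0]},{"delta_pos":[0.15,0,0],"angular":[0,0,0]},{"delta_pos":[0.15,0,0],"angular":[0,0,0]},{"delta_pos":[0.11,0,0],"angular":[0,0,0]},{"delta_pos":[0,0,0],"angular":[0,0,0]},{"delta_pos":[0,0,0],"angular":[0,0,0]}]' >/dev/null; python3 -m pendant '[{"delta_pos":[0,0,0],"angular":[0,0,0]},{"delta_pos":[0,0,0],"angular":[0,0,0]},{"delta_pos":[0,0,0],"angular":[0,0,0]},{"delta_pos":[0,0,0],"angular":[0,0,0]},{"delta_pos":[0,0,-0.4],"angular":[0,0,0]},{"delta_pos":[0,0,-0.8],"angular":[0,0,0]},{"delta_pos":[0,0,-0.8],"angular":[0,0,0]},{"delta_pos":[-1,0,0],"angular":[0,0,0]},{"delta_pos":[-1,0,0],"angular":[0,0,0]},{"delta_pos":[-1,0,0],"angular":[0,0,0]},{"delta_pos":[-1,0,0],"angular":[0,0,0]},{"delta_pos":[-1,0,0],"angular":[0,0,0]}]' -0.32 >/dev/null
python3 - <<'E'
from go import *
plan((-68,33,100),0)
p=np.load('pose.npy');d=get_image('top');im=d['image'];cv2.imwrite('pics/top8.png',im)
# rectify channel plane z=68 into sorter frame: 1 px = 1 mm
xs,ys=np.meshgrid(np.arange(-130,6.),np.arange(45,-45,-1.))
P=np.stack([xs.ravel(),ys.ravel(),np.full(xs.size,68.)],1)@R(p[2]).T+[p[0],p[1],0]
q=proj(d,P).astype('float32').reshape(*xs.shape,2)
r=cv2.remap(im,q[...,0],q[...,1],1);g=cv2.cvtColor(r,cv2.COLOR_BGR2GRAY)
print('rows y, cols x every 4 mm from -98 to 0')
print('      '+' '.join('%3d'%x for x in range(-98,4,4)))
for y in range(26,-28,-4):print('%4d '%y,' '.join('%3d'%g[45-y,x+130] for x in range(-98,4,4)))
E
```

```text
t 15.62 sorter xyz [-173.2   -0.9  110.5] yaw_rel -0.0 gw 56.2 F [-0.6 -0.7 -0.1]
units tool [ 4.21 -1.36  0.42] turn units -0.01 sorter-x unit in tool [ 1.    -0.001  0.   ] z axis [ 0.  0. -1.]
rows y, cols x every 4 mm from -98 to 0
      -98 -94 -90 -86 -82 -78 -74 -70 -66 -62 -58 -54 -50 -46 -42 -38 -34 -30 -26 -22 -18 -14 -10  -6  -2   2
  26  145 151 151 152 154 151 151 150 151 152 152 149 151 152 153 150 153 148 150 152 153 153 155 128 103 107
  22  134 138 140 135 140 139 140 140 141 137 135 135 137 143 139 144 142 141 142 140 139 136 152 122 106 105
  18  113 112 103 112 112 115 115 117 114 111 111 112 113 112 117 114 115 122 121 116 114 118 156 135 104 102
  14   78  74  76  74  74  70  87  75  75  74  77  73  75  77  79  73  75  87  88  84  82  72  83 104 102 110
  10   92 107 113 107 124 123 117 120 115 108 109 123 137 126 124 126 126 124 124 123 121  95  68  86 112 111
   6  120 121 121 117 121 119 122 120 120 123 121 124 122 121 120 122 123 123 124 124 121  66  83  88 111 113
   2  120 121 121 122 121 123 122 122 119 121 124 121 126 125 127 123 121 123 119 124 122  72  78  93 113 115
  -2  122 121 121 122 119 122 124 122 121 123 122 117 118 120 120 116 118 117 119 120 128  76  67  92 117 115
  -6  127 124 130 126 126 126 129 125 125 124 126 121 124 127 123 126 124 124 125 125 127  77  66  86  94 115
 -10  134 132 132 131 132 132 134 132 133 129 132 131 124 121 118 120 118 116 122 123 124  80  67  87  99 116
 -14  135 135 136 135 136 137 136 135 135 135 133 134 106 109 114 107  99  99 100  94  87  77  67  80  79 114
 -18  127 124 125 126 127 124 124 123 126 127 127 128  74  65  67  67  69  75  73  73  74  71  75  81  71 104
 -22  103 102 104 106  99  91  96  95  98  94 102  97  95  76  73  71  70  70  71  69  74  74  96  93  92 105
 -26   82  84  87  86  89  87  92  91  88  90  87  90  91  89  90  94  93  96  68  71  65  87  96  94  96 111
```

Top view numbers: brick square, x -54…-16, y centre about -1. Setting the tool square: A over the bar, B behind the brick.

```bash
python3 -m pendant '[{"delta_pos":[0,-0.68,0],"angular":[0,0,0]},{"delta_pos":[0.04,-0.66,0],"angular":[0,0,0]},{"delta_pos":[1,0,0],"angular":[0,0,0]},{"delta_pos":[1,0,0],"angular":[0,0,0]},{"delta_pos":[1,0,0],"angular":[0,0,0]},{"delta_pos":[1,0,0],"angular":[0,0,0]},{"delta_pos":[0.13,0,0],"angular":[0,0,0]},{"delta_pos":[0,0,0.5],"angular":[0,0,0]},{"delta_pos":[0,0,0],"angular":[0,0,0]},{"delta_pos":[0,0,0],"angular":[0,0,0]}]' -0.34 >/dev/null; python3 -c "
from go import *
plan((-69,32.5,60),0)"
```

```text
t 16.5 sorter xyz [-70.   32.2  96. ] yaw_rel 0.0 gw 56.9 F [-0.6  0.5 -0.6]
units tool [ 0.05 -0.01  1.44] turn units 0.0 sorter-x unit in tool [ 1.     0.    -0.004] z axis [-0.004  0.    -1.   ]
```

```bash
cat > f.py <<'E'
from go import *
s=state();p=np.load('pose.npy');S=R(p[2]).T
print('t',round(s['time'],2),'xyz',(S@(s['position']-np.array([p[0],p[1],0]))).round(1),'F',(S@s['contact_force']).round(1),'M',(S@s['moment']).round(2))
E
python3 -m pendant '[{"delta_pos":[0.04,0,0.3],"angular":[0,0,0]},{"delta_pos":[0,0,0.2],"angular":[0,0,0]},{"delta_pos":[0,0,0],"angular":[0,0,0]}]' >/dev/null; python3 f.py
python3 -m pendant '[{"delta_pos":[0,0,0.3],"angular":[0,0,0]},{"delta_pos":[0,0,0.2],"angular":[0,0,0]},{"delta_pos":[0,0,0],"angular":[0,0,0]}]' >/dev/null; python3 f.py
python3 -m pendant '[{"delta_pos":[0,0,0.2],"angular":[0,0,0]},{"delta_pos":[0,0,0.1],"angular":[0,0,0]},{"delta_pos":[0,0,0],"angular":[0,0,0]}]' >/dev/null; python3 f.py
```

```text
t 16.75 xyz [-68.3  32.4  83.6] F [-0.6 -0.3 -0.4] M [-0.    0.06  0.01]
t 17.0 xyz [-65.7  34.8  73.7] F [-0.7  3.3  6.3] M [0.91 0.07 0.09]
t 17.25 xyz [-65.5  34.2  66.2] F [1.5 1.8 5.9] M [ 0.53 -0.13 -0.06]
```

```bash
python3 -m pendant '[{"delta_pos":[0,0,0.1],"angular":[0,0,0]},{"delta_pos":[0,0,0.08],"angular":[0,0,0]},{"delta_pos":[0,0,0],"angular":[0,0,0]},{"delta_pos":[0,0,0],"angular":[0,0,0]}]' >/dev/null; python3 f.py
python3 -m pendant '[{"delta_pos":[0,0,0.08],"angular":[0,0,0]},{"delta_pos":[0,0,0],"angular":[0,0,0]},{"delta_pos":[0,0,0],"angular":[0,0,0]}]' >/dev/null; python3 f.py;python3 chk.py|tail -26
```

```text
t 17.58 xyz [-66.3  32.8  61. ] F [1.5 1.2 4.3] M [ 0.32 -0.24 -0.03]
t 17.83 xyz [-66.5  32.7  58.8] F [0.6 0.2 4.8] M [ 0.28 -0.18 -0.06]
230 .....................................###.................###
231 ........#..........................#####................####
232 .........#.......................#######...............#####
233 .........#......................########..............######
234 ........##.....................#########..............######
235 ........##.....................#########..............######
236 .......####...................##########..............######
237 .......####...................##########..............######
238 ......#####..................############.....###.....######
239 .......#####...............###############....####.....#####
240 ........####...............###############...######.....####
241 ........#####..............#########################......##
242 .........#####............#.##############.#########........
243 ..........#####...........###########################.......
244 ..........#####...........############################......
245 ...........#####..........#############################.....
246 ...........#######.........#.....#######################....
247 ###...........#####...............#######################...
248 .##............#####...............#######################..
249 .######.........#####..............#######################..
250 ..####..........######..............#######################.
251 ...#.............#####...............#######################
252 ..................###.................######################
253 ...................##..................#####################
254 ........................................####################
255 ........................................###################.
```

```bash
python3 -m pendant '[{"delta_pos":[0,0,0.06],"angular":[0,0,0]},{"delta_pos":[0,0,0],"angular":[0,0,0]},{"delta_pos":[0,0,0],"angular":[0,0,0]}]' >/dev/null; python3 f.py
python3 -m pendant '[{"delta_pos":[0.15,0,0],"angular":[0,0,0]},{"delta_pos":[0.15,0,0],"angular":[0,0,0]},{"delta_pos":[0.15,0,0],"angular":[0,0,0]},{"delta_pos":[0,0,0],"angular":[0,0,0]}]' >/dev/null; python3 f.py
```

```text
t 18.13 xyz [-66.6  32.8  57.2] F [1.5 0.9 5.6] M [ 0.28 -0.29 -0.1 ]
t 18.47 xyz [-57.4  31.3  55.8] F [-2.6 -3.2  5.2] M [-0.39  0.41  0.07]
```

```bash
python3 -m pendant '[{"delta_pos":[0,-0.06,-0.1],"angular":[0,0,0]},{"delta_pos":[0,-0.06,-0.04],"angular":[0,0,0]},{"delta_pos":[0,0,0],"angular":[0,0,0]},{"delta_pos":[0,0,0],"angular":[0,0,0]}]' >/dev/null; python3 f.py
```

```text
t 18.8 xyz [-57.5  32.1  58.7] F [ -0.  -12.    4.3] M [-1.91  0.08 -0.  ]
```

A is again just inside the bar. Brick is still short of the door, so I lift, and this time shift A outward as the bar swings out.

```bash
python3 -m pendant '[{"delta_pos":[-0.1,0.12,-0.3],"angular":[0,0,0]},{"delta_pos":[0,0,-0.5],"angular":[0,0,0]},{"delta_pos":[0,0,-0.5],"angular":[0,0,0]},{"delta_pos":[0,0,0],"angular":[0,0,0]},{"delta_pos":[0,0,0],"angular":[0,0,0]}]' >/dev/null; python3 f.py
python3 -m pendant '[{"delta_pos":[0,-0.04,0.3],"angular":[0,0,0]},{"delta_pos":[0,0,0.15],"angular":[0,0,0]},{"delta_pos":[0,0,0],"angular":[0,0,0]},{"delta_pos":[0,0,0],"angular":[0,0,0]}]' >/dev/null; python3 f.py
```

```text
t 19.22 xyz [-57.7  33.3  93.8] F [0.3 0.2 0.2] M [-0.02  0.   -0.02]
t 19.55 xyz [-58.1  35.   81.7] F [-0.9  3.3  6.2] M [0.7  0.23 0.04]
```

```bash
python3 -m pendant '[{"delta_pos":[-0.12,-0.06,0.1],"angular":[0,0,0]},{"delta_pos":[0,-0.06,0.12],"angular":[0,0,0]},{"delta_pos":[0,0,0.12],"angular":[0,0,0]},{"delta_pos":[0,0,0],"angular":[0,0,0]},{"delta_pos":[0,0,0],"angular":[0,0,0]}]' -0.49 >/dev/null; python3 f.py
python3 -m pendant '[{"delta_pos":[0,0,0.1],"angular":[0,0,0]},{"delta_pos":[0,0,0.1],"angular":[0,0,0]},{"delta_pos":[0,0,0],"angular":[0,0,0]},{"delta_pos":[0,0,0],"angular":[0,0,0]}]' >/dev/null; python3 f.py; python3 chk.py|tail -18
```

```text
t 19.97 xyz [-61.7  36.4  72.3] F [ 0.4 -0.3  1.1] M [ 0.02 -0.02 -0.01]
t 20.3 xyz [-61.1  36.6  68.1] F [-0.6  0.2  1. ] M [-0.03  0.04  0.02]
238 .......................##########################.....######
239 ......................###########################......#####
240 .........#............#.#.#########################.....####
241 ......................#############################.......##
242 ......................##############################........
243 ......................###############################.......
244 ..............#.......################################......
245 #......................################################.....
246 ##.......................####....#######################....
247 ##.......##.......................#######################...
248 .###...............................######################...
249 .#####.............................#######################..
250 ..####..............................#######################.
251 ...#.................................#######################
252 ......................................######################
253 .......................................#####################
254 ........................................####################
255 ........................................#####.#############.
```

The finger slipped off outside; the tips are thinner than 14 mm. Retry with the lateral shift matched to the bar's arc.

```bash
python3 -m pendant '[{"delta_pos":[0,0,-0.6],"angular":[0,0,0]},{"delta_pos":[0,0,-0.6],"angular":[0,0,0]},{"delta_pos":[0,0.15,0],"angular":[0,0,0]},{"delta_pos":[0,0.17,0],"angular":[0,0,0]},{"delta_pos":[0,0,0],"angular":[0,0,0]},{"delta_pos":[0,0,0],"angular":[0,0,0]}]' -0.5 >/dev/null; python3 f.py; python3 chk.py|tail -18 | head -12
```

```text
t 20.85 xyz [-61.7  28.1  97.2] F [-0.2 -0.5  0.2] M [0.01 0.05 0.04]
238 ............#.######.....#######################......######
239 .........#.##.#######.....########################.....#####
240 ...............######....##########################.....####
241 ................######..###########################.......##
242 .................###################################........
243 ................#####################################.......
244 .............##.#...#################################.......
245 #.............#......##################################.....
246 ##.........#.........###..###....#######################....
247 ###...............................#######################...
248 .##.#.#............................######################...
249 .#####.............................#######################..
```

```bash
python3 -m pendant '[{"delta_pos":[0,-0.02,0.3],"angular":[0,0,0]},{"delta_pos":[0,-0.08,0.3],"angular":[0,0,0]},{"delta_pos":[0,0,0],"angular":[0,0,0]}]' >/dev/null; python3 f.py
python3 -m pendant '[{"delta_pos":[0,-0.05,0.12],"angular":[0,0,0]},{"delta_pos":[0,-0.05,0.12],"angular":[0,0,0]},{"delta_pos":[0,0,0],"angular":[0,0,0]}]' >/dev/null; python3 f.py
python3 -m pendant '[{"delta_pos":[0,-0.03,0.12],"angular":[0,0,0]},{"delta_pos":[0,-0.02,0.12],"angular":[0,0,0]},{"delta_pos":[0,0,0],"angular":[0,0,0]}]' >/dev/null; python3 f.py
```

```text
t 21.15 xyz [-61.6  31.3  81.4] F [0.9 0.5 1. ] M [ 0.03 -0.1  -0.03]
t 21.4 xyz [-61.2  34.9  77.4] F [-3.   3.3  4.3] M [0.62 0.3  0.02]
t 21.65 xyz [-61.1  37.8  72.5] F [-5.1  9.1  7.6] M [1.63 0.83 0.14]
```

```bash
python3 -m pendant '[{"delta_pos":[0,0,-0.2],"angular":[0,0,0]},{"delta_pos":[0,0.14,-0.05],"angular":[0,0,0]},{"delta_pos":[0,0,0],"angular":[0,0,0]}]' >/dev/null; python3 f.py
python3 -m pendant '[{"delta_pos":[0,0,0.1],"angular":[0,0,0]},{"delta_pos":[0,0,0.1],"angular":[0,0,0]},{"delta_pos":[0,0,0],"angular":[0,0,0]}]' >/dev/null; python3 f.py
```

```text
t 21.9 xyz [-60.6  33.1  79.1] F [-3.8  6.9  6.8] M [1.37 0.59 0.14]
t 22.15 xyz [-60.3  35.6  75.3] F [-6.9 12.6 12.2] M [2.65 1.05 0.23]
```

```bash
python3 -m pendant '[{"delta_pos":[0,0,-0.3],"angular":[0,0,0]},{"delta_pos":[0,0.1,-0.2],"angular":[0,0,0]},{"delta_pos":[0,0.04,0],"angular":[0,0,0]},{"delta_pos":[0,0,0],"angular":[0,0,0]}]' >/dev/null; python3 f.py
python3 -m pendant '[{"delta_pos":[0,0,0.15],"angular":[0,0,0]},{"delta_pos":[0,0,0.15],"angular":[0,0,0]},{"delta_pos":[0,0,0],"angular":[0,0,0]}]' >/dev/null; python3 f.py
python3 -m pendant '[{"delta_pos":[0,0,0.15],"angular":[0,0,0]},{"delta_pos":[0,0,0.1],"angular":[0,0,0]},{"delta_pos":[0,0,0],"angular":[0,0,0]}]' >/dev/null; python3 f.py
```

```text
t 22.48 xyz [-61.2  27.   84.5] F [-0.1 -0.2 -0.5] M [-0.01 -0.02  0.02]
t 22.73 xyz [-60.6  29.9  78.2] F [-2.3  4.4  7.9] M [1.15 0.44 0.09]
t 22.98 xyz [-59.6  29.8  72.2] F [0.3 5.3 6.2] M [ 1.16 -0.1  -0.03]
```

```bash
python3 -m pendant '[{"delta_pos":[0,-0.04,0.15],"angular":[0,0,0]},{"delta_pos":[0,-0.04,0.1],"angular":[0,0,0]},{"delta_pos":[0,0,0],"angular":[0,0,0]}]' >/dev/null; python3 f.py
python3 -m pendant '[{"delta_pos":[0,-0.02,0.15],"angular":[0,0,0]},{"delta_pos":[0,0,0.1],"angular":[0,0,0]},{"delta_pos":[0,0,0],"angular":[0,0,0]}]' >/dev/null; python3 f.py; python3 chk.py |tail -18|head -16
```

```text
t 23.23 xyz [-60.   31.   65.4] F [1.6 3.3 4.7] M [ 0.59 -0.13 -0.06]
t 23.48 xyz [-60.7  30.5  58.6] F [1.1 1.2 4.9] M [ 0.45 -0.2  -0.12]
238 .......###................#.#####################.....######
239 .......####..............#########################.....#####
240 .......#.###.............##########################.....####
241 ........#####............##########################.......##
242 ........######..........#####.######################........
243 .........#####..........#.###########################.......
244 ..........######.........#############################......
245 ............#####........###.##########################.....
246 ##..........######........##.....#######################....
247 #.#...........#####...............#######################...
248 .###...........#####...............#######################..
249 .#####..........#####..............#######################..
250 ..####...........####...............#######################.
251 ...#.............#####...............#######################
252 ..................####................######################
253 ...................#...................#####################
```

```bash
python3 -m pendant '[{"delta_pos":[0,-0.05,0.04],"angular":[0,0,0]},{"delta_pos":[0,-0.05,0.04],"angular":[0,0,0]},{"delta_pos":[0,0,0],"angular":[0,0,0]}]' >/dev/null; python3 f.py
python3 -m pendant '[{"delta_pos":[0,-0.04,0.05],"angular":[0,0,0]},{"delta_pos":[0,0,0.05],"angular":[0,0,0]},{"delta_pos":[0,0,0],"angular":[0,0,0]}]' >/dev/null; python3 f.py
```

```text
t 23.78 xyz [-61.2  32.3  56.3] F [ 2.1 -1.8  4.1] M [-0.34 -0.32 -0.13]
t 24.03 xyz [-61.3  33.6  53.8] F [ 1.1 -3.3  4.3] M [-0.46 -0.17 -0.02]
```

```bash
python3 -m pendant '[{"delta_pos":[0,-0.03,0.05],"angular":[0,0,0]},{"delta_pos":[0,0,0],"angular":[0,0,0]},{"delta_pos":[0,0,0],"angular":[0,0,0]}]' >/dev/null; python3 f.py
python3 -m pendant '[{"delta_pos":[0,0,0.05],"angular":[0,0,0]},{"delta_pos":[0,0,0],"angular":[0,0,0]},{"delta_pos":[0,0,0],"angular":[0,0,0]}]' >/dev/null; python3 f.py;  python3 chk.py |tail -18|head -18
```

```text
t 24.28 xyz [-61.3  34.6  52.9] F [ 0.6 -3.5  5.4] M [-0.45 -0.03 -0.01]
t 24.53 xyz [-61.2  34.7  52.1] F [-1.9 -4.9  7.9] M [-0.46  0.16  0.02]
238 ...................#........############.....####.....######
239 ..........................###############....#####.....#####
240 ..........................################..#######.....####
241 ........................###########################.......##
242 .........#..............############################........
243 .........##.............#############################.......
244 .........................#############################......
245 ...........##............##############################.....
246 .#.........#..............###....#######################....
247 ##.............#..................#######################...
248 .###...........##..................#######################..
249 .######.........#..................#######################..
250 ..####..............................#######################.
251 ...#..............#..................#######################
252 ..................##..................#####################.
253 ...................##..................#####################
254 ....................#...................###################.
255 ........................................###################.
```

Bar is at its stop with A squarely on top. Now push.

```bash
python3 -m pendant '[{"delta_pos":[0.16,0,0],"angular":[0,0,0]},{"delta_pos":[0.16,0,0],"angular":[0,0,0]},{"delta_pos":[0.16,0,0],"angular":[0,0,0]},{"delta_pos":[0,0,0],"angular":[0,0,0]}]' >/dev/null; python3 f.py
python3 -m pendant '[{"delta_pos":[0.16,0,0],"angular":[0,0,0]},{"delta_pos":[0.16,0,0],"angular":[0,0,0]},{"delta_pos":[0,0,0],"angular":[0,0,0]}]' >/dev/null; python3 f.py;  python3 chk.py |tail -18|head -18
```

```text
t 24.92 xyz [-50.1  35.6  52.1] F [-3.3 -0.9  9.1] M [0.19 0.68 0.15]
t 25.17 xyz [-42.1  35.7  52.2] F [-3.9  0.3  7.6] M [0.32 0.72 0.12]
238 ..................#.....#########################.....######
239 ..................#.....##########################.....#####
240 ..................#......##########################.....####
241 ..................#....#########################.##.......##
242 .........#........#.#...############################........
243 .........###.............############################.......
244 ...........#............##############################......
245 ..........####...........##############################.....
246 ##..........##............###....#######################....
247 ###.......#.......................#######################...
248 .##............####................#######################..
249 .####..........#####...............#######################..
250 ..####..........#####...............#######################.
251 ...#.............#####...............#######################
252 .................#####................######################
253 ..................####.................#####################
254 ...................##..................#####################
255 .........................................#################..
```

```bash
python3 -m pendant '[{"delta_pos":[0.16,0,0],"angular":[0,0,0]},{"delta_pos":[0.16,0,0],"angular":[0,0,0]},{"delta_pos":[0.16,0,0],"angular":[0,0,0]},{"delta_pos":[0,0,0],"angular":[0,0,0]}]' >/dev/null; python3 f.py
python3 -m pendant '[{"delta_pos":[0.14,0,0],"angular":[0,0,0]},{"delta_pos":[0.14,0,0],"angular":[0,0,0]},{"delta_pos":[0,0,0],"angular":[0,0,0]},{"delta_pos":[0,0,0],"angular":[0,0,0]}]' >/dev/null; python3 f.py
```

```text
t 25.55 xyz [-30.   35.8  52.2] F [-4.3 -0.6  9.2] M [0.32 0.72 0.15]
t 25.88 xyz [-23.3  35.9  52.2] F [-4.7 -0.1  8.8] M [0.26 0.89 0.17]
```

```bash
python3 -m pendant '[{"delta_pos":[0.12,0,0],"angular":[0,0,0]},{"delta_pos":[0,0,0],"angular":[0,0,0]},{"delta_pos":[0,0,0],"angular":[0,0,0]},{"delta_pos":[0,0,0],"angular":[0,0,0]}]' >/dev/null; python3 f.py
python3 -m pendant '[{"delta_pos":[-0.2,0,0],"angular":[0,0,0]},{"delta_pos":[-0.2,0,0],"angular":[0,0,0]},{"delta_pos":[-0.2,0,0],"angular":[0,0,0]},{"delta_pos":[0,0,-0.4],"angular":[0,0,0]},{"delta_pos":[0,0,-0.5],"angular":[0,0,0]},{"delta_pos":[0,0,-0.8],"angular":[0,0,0]},{"delta_pos":[-0.2,0,-1],"angular":[0,0,0]},{"delta_pos":[-1,0,-1],"angular":[0,0,0]},{"delta_pos":[-1,0,-0.5],"angular":[0,0,0]},{"delta_pos":[-1,0,0],"angular":[0,0,0]},{"delta_pos":[-1,0,0],"angular":[0,0,0]},{"delta_pos":[-1,0,0],"angular":[0,0,0]}]' >/dev/null
python3 -m pendant '[{"delta_pos":[-1,0,0],"angular":[0,0,0]},{"delta_pos":[-1,0,0],"angular":[0,0,0]},{"delta_pos":[0,0,0],"angular":[0,0,0]}]' >/dev/null
python3 f.py
python3 - <<'E'
from go import *
p=np.load('pose.npy');D={n:get_image(n) for n in('top','side')};d=D['top'];im=d['image']
for n in D:cv2.imwrite(f'pics/{n}9.png',D[n]['image'])
xs,ys=np.meshgrid(np.arange(-130,6.),np.arange(45,-45,-1.))
P=np.stack([xs.ravel(),ys.ravel(),np.full(xs.size,60.)],1)@R(p[2]).T+[p[0],p[1],0]
q=proj(d,P).astype('float32').reshape(*xs.shape,2)
g=cv2.cvtColor(cv2.remap(im,q[...,0],q[...,1],1),cv2.COLOR_BGR2GRAY)
print('      '+' '.join('%3d'%x for x in range(-98,4,4)))
for y in range(26,-28,-4):print('%4d '%y,' '.join('%3d'%g[45-y,x+130] for x in range(-98,4,4)))
m=cv2.inRange(cv2.cvtColor(D['side']['image'],cv2.COLOR_BGR2HSV),(5,60,60),(19,170,255))
for v in range(224,256):print(v,''.join('#' if x else '.' for x in m[v,240:300]))
# neighbours: image change since start
for n in D:
    o=cv2.imread(f'pics/{n}0.png');df=cv2.absdiff(o,D[n]['image']).max(2)
    for nm,w in(('doll',(515,186,25)),('arch',(482,13,30)),('disc',(427,47,20)),('inside box',None)):
        P=np.array(w) if w else R(p[2])@[50,0,10]+[p[0],p[1],0]
        u,v=proj(D[n],[P])[0].astype(int);print(n,nm,u,v,df[v-8:v+9,u-8:u+9].mean().round(1))
E
```

```text
t 26.22 xyz [-20.6  35.9  52.2] F [-5.8 -0.4 10.4] M [0.3  0.98 0.17]
t 27.47 xyz [-218.8   34.2  156.1] F [-0.  -0.2 -0.6] M [-0.02  0.01  0.04]
      -98 -94 -90 -86 -82 -78 -74 -70 -66 -62 -58 -54 -50 -46 -42 -38 -34 -30 -26 -22 -18 -14 -10  -6  -2   2
  26  151 151 151 155 156 153 154 150 152 154 150 152 151 152 154 154 152 153 151 153 153 153 154 137 108 103
  22  126 130 130 130 132 131 128 131 131 130 128 126 129 132 131 133 133 130 133 133 133 126 153 122 104  99
  18   93  96  90 103  99  97 100 104 100  99  98  97  97  95 103 101 100 102 107 102 103  96 146 142 108  96
  14   83  77  74  73  80  83  92  74  72  74  77  79  88  74  79  70  80  73  81  73  77  72  68  83 108 107
  10  109 113 123 121 124 120 121 121 122 122 119 122 111 121 123 115 126 123  99 121 120 116  76  79 114 112
   6  123 120 120 123 122 123 120 124 123 122 121 123 122 124 120 121 120 124 124 123 121 123  83  87 112 110
   2  119 121 119 119 121 121 120 122 121 123 120 123 119 120 122 123 121 121 124 123 124 131  82  84 115 105
  -2  123 123 123 122 124 122 124 124 122 124 123 123 124 125 122 124 125 
[... 2263 characters left out ...]
................................########.................
249 ..##.#.............................########.................
250 ..###...............................#####...................
251 ...#.................................######.................
252 ......................................#####............#....
253 .......................................####.............##..
254 ........................................###............###..
255 ........................................###............###..
top doll 193 239 6.7
top arch 267 253 21.7
top disc 252 276 10.8
top inside box 259 195 7.1
side doll 265 275 4.6
side arch 305 234 97.1
side disc 317 252 43.4
side inside box 259 224 4.3
```

Run:
```python
from go import *
p=np.load('pose.npy');d=get_image('top')
for f in('top0','top9'):
    h=cv2.cvtColor(cv2.imread(f'pics/{f}.png'),cv2.COLOR_BGR2HSV);m=cv2.inRange(h,(5,70,110),(19,200,255))
    for nm,(u,v) in(('doll',(193,239)),('arch',(267,253)),('disc',(253,277))):
        n,l,st,c=cv2.connectedComponentsWithStats(m[v-16:v+17,u-14:u+15]);i=1+st[1:,4].argmax();print(f,nm,(c[i]+[u-14,v-16]).round(1),st[i,4])
for n in('top','side'):
    a,b=[cv2.GaussianBlur(cv2.imread(f'pics/{n}{k}.png'),(3,3),0).astype(int) for k in(0,9)]
    df=np.abs(a-b).max(2);dd=get_image(n)
    box=np.array([[x,y,z] for x in(5,125) for y in(-80,80) for z in (6,105)])@R(p[2]).T+[p[0],p[1],0]
    M=cv2.fillConvexPoly(np.zeros(df.shape,'uint8'),cv2.convexHull(proj(dd,box).astype('int32')),1)
    k,l,st,c=cv2.connectedComponentsWithStats(((df>14)&(M>0)).astype('uint8'))
    for i in range(1,k):
        if st[i,4]>8:
            w=R(p[2]).T@(ray(dd,*c[i],15)-[p[0],p[1],0]);yy=l==i;print(n,c[i].round(1),st[i,4],'as z15 sorter',w.round(0),'dBGR',(b-a)[yy].mean(0).round(0))
```

```text
top0 doll [190.4 239.5] 33
top0 arch [266.5 253.3] 244
top0 disc [252.6 276.9] 191
top9 doll [190.5 239.8] 36
top9 arch [267.2 246.3] 109
top9 disc [252.8 277.6] 171
```

```bash
python3 -m pendant '[{"delta_pos":[0,0,-1],"angular":[0,0,0]},{"delta_pos":[0,0,-1],"angular":[0,0,0]},{"delta_pos":[0,0,-1],"angular":[0,0,0]},{"delta_pos":[0,-1,0],"angular":[0,0,0]},{"delta_pos":[0,-1,0],"angular":[0,0,0]},{"delta_pos":[0,-1,0],"angular":[0,0,0]},{"delta_pos":[0,-1,0],"angular":[0,0,0]},{"delta_pos":[0,-1,0],"angular":[0,0,0]},{"delta_pos":[0,-1,0],"angular":[0,0,0]},{"delta_pos":[0,-1,0],"angular":[0,0,0]},{"delta_pos":[0,-1,0],"angular":[0,0,0]},{"delta_pos":[0,0,0],"angular":[0,0,0]}]'
python3 - <<'E'
from go import *
p=np.load('pose.npy');D={n:get_image(n) for n in('top','side')}
for n in D:cv2.imwrite(f'pics/{n}10.png',D[n]['image'])
for f in('top0','top10','side0','side10'):
    h=cv2.cvtColor(cv2.imread(f'pics/{f}.png'),cv2.COLOR_BGR2HSV);m=cv2.inRange(h,(5,60,60),(19,200,255))
    L=(('doll',(193,239)),('arch',(267,253)),('disc',(253,277))) if f[0]=='t' else (('doll',(265,277)),('arch',(305,237)),('disc',(317,254)))
    for nm,(u,v) in L:
        n,l,st,c=cv2.connectedComponentsWithStats(m[v-13:v+14,u-13:u+14]);i=1+st[1:,4].argmax();print(f,nm,(c[i]+[u-13,v-13]).round(1),st[i,4])
for n in D:
    a,b=[cv2.GaussianBlur(cv2.imread(f'pics/{n}{k}.png'),(5,5),0).astype(int) for k in(0,10)]
    df=np.abs(a-b).max(2);box=np.array([[x,y,z] for x in(2,128) for y in(-83,83) for z in (6,105)])@R(p[2]).T+[p[0],p[1],0]
    M=cv2.fillConvexPoly(np.zeros(df.shape,'uint8'),cv2.convexHull(proj(D[n],box).astype('int32')),1)
    k,l,st,c=cv2.connectedComponentsWithStats(((df>7)&(M>0)).astype('uint8'))
    for i in range(1,k):
        if st[i,4]>5:
            w=R(p[2]).T@(ray(D[n],*c[i],15)-[p[0],p[1],0]);print(n,c[i].round(1),st[i,4],w.round(0),(b-a)[l==i].mean(0).round(0))
E
```

```text
time: 28.72
position: [500.2, 363.8, 230.8]
ee_rot: [[0.885, -0.466, -0.0], [-0.466, -0.885, 0.001], [-0.001, -0.001, -1.0]]
contact_force: [0.9, 0.8, 0.2]
grip_width: 64.4
grasp_force: 0.0
top0 doll [194.2 239.9] 106
top0 arch [266.9 253. ] 267
top0 disc [252.9 276.6] 205
top10 doll [194.2 239.9] 107
top10 arch [267. 253.] 269
top10 disc [252.8 276.7] 205
side0 doll [265.  276.6] 122
side0 arch [304.6 237.3] 244
side0 disc [317.  254.5] 155
side10 doll [265.  276.6] 124
side10 arch [304.4 237.2] 247
side10 disc [316.9 254.4] 154
top [268.9 186.1] 8 [ 79. -11.  15.] [ 6.  8. 10.]
top [276.2 204.8] 8 [ 47. -47.  15.] [-10. -12. -14.]
top [277.3 218.1] 20 [ 19. -64.  15.] [-21. -19. -18.]
side [249.9 210.8] 2227 [107.  -4.  15.] [ 32. -11. -29.]
side [271.  230.6] 107 [  8. -14.  15.] [-20. -26. -31.]
```

```bash
python3 -c "
from plant import hand_in
print(hand_in())"
```

```text
the job is handed in; nothing more can be done
None
```

The brick went in on a second push. After it the channel is empty, the bar and door are back in their shut position and arch, disc and doll have not moved, but I could not see the brick inside. The first push jammed it askew under the door, so I let the bar go, squared it between the fingers and dragged it back along the floor without lifting. Handed in at about 29 s.

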